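# Call the customer and hold up the dessert order

### The job

A dessert order is ready on the market stall's counter. Press the red call pedal all the way down to its stop, keep it down for about half a second and let it come back up; then take the wooden carrier by its handle bar, lift it about 12 cm clear of its marble slab with the cheesecake and the jam jar still standing in it, and hold it up, still and level, for the customer. Finish while holding it in the air, and leave everything else on the counter alone.

Things in the scene. Friction and masses are not known exactly. Their poses are not given: they have to be found in the camera images.
- slab: Fixed marble slab, 250 x 200 x 30 mm, lying on the counter; origin at the centre of its underside (counter height), x along its 250 mm side, z up; its top is 30 mm above the counter. It stands on the robot's left or right, the pedal on the other side.
- carrier: Loose open wooden carrier standing on the slab: a tray 200 (its x) x 140 (its y) x 30 mm (its z; floor 8 mm thick, rims 6 mm thick) with a handle: two posts (14 x 12 mm) at y = +-58 mm carry a dark straight handle bar that runs along y over the middle of the tray. Weighs about 0.3 kg empty, about 0.6 kg with its load. Origin at the centre of its underside, z up.
- carrier_bar (a point): Centre of the carrier's handle bar, 140 mm above the carrier's underside. The bar is 14 mm thick (carrier x), 20 mm tall (130 to 150 mm above the underside) and 128 mm long (carrier y), free to grip from above across its thickness between the posts (104 mm apart). Axes as the carrier's.
- cheesecake: Loose round cheesecake, 74 mm across, 42 mm tall, red berries on top, standing on the carrier's floor in the bay on one side of the handle (centre about 51 mm from the bar's line); rests 8 mm above the carrier's underside. Origin at the centre of its underside, z up.
- jam_jar: Loose closed red jam jar with a brass lid, 62 mm across, 75 mm tall, standing on the carrier's floor in the other bay. Origin at the centre of its underside, z up.
- call_base: Fixed dark steel base plate of the call pedal, 170 (its x) x 85 (its y) x 10 mm, with a brass bell dome (41 mm high, 40 mm across) at x = +63 mm. The pedal's hinge line runs along y at x = +35 mm, 24 mm above the counter; the pedal reaches from it towards -x. Origin at the centre of its underside, x from the pedal's free end towards the bell.
- pedal (a joint): Angle of the red spring pedal (108 x 62 mm): 0 = up at rest (free end raised 0.25 rad), 0.25 rad = level, down at its stop. It grows as the pedal is pressed down. At the pad it takes about 3 N to start and 7 N to reach the stop; it springs back by itself.
- pedal_pad (a point): Point on the top of the pedal's black rubber pad (50 x 50 mm), 80 mm from the hinge line, where to press. It is about 50 mm above the counter at rest and 30 mm at the stop, and moves with the pedal.
- sauce_bottle: Bystander: loose brown sauce bottle with a white cap, 48 mm across, 150 mm tall, in the middle of the counter. Origin at the centre of its underside.
- drink_cup: Bystander: loose white drink cup with a straw, 88 mm across, 126 mm tall (straw to 190 mm), at the far side. Origin at the centre of its underside.
- blue_lid: Bystander: loose blue tub lid lying flat, 170 mm across, 16 mm tall, at the far side. Origin at the centre of its underside.
- berry_tub: Bystander: loose red open bowl, 130 mm across, 85 mm tall, at the far side. Origin at the centre of its underside.
- spatula: Bystander: loose spatula lying on the counter at the robot's far left. Origin in the middle of its underside.
- clamshell: Bystander: loose clear open plastic box, 140 x 140 x 40 mm, at the far right. Origin at the centre of its underside.
There are look-alikes about, which are no part of the job. There is more than one size of the call_base; the job needs the middle-sized.

How it is judged:
On the way, in this order (a step that is already met when the one before it is completed fails the run):
1. the pedal is pressed down to its stop while the carrier still stands on the slab (value of joint pedal above 0.23 rad and distance of carrier from where it was at the start of the episode below 0.02 m), for 0.3 s.
2. the pedal is let up again, the carrier still on the slab (value of joint pedal below 0.05 rad and distance of carrier from where it was at the start of the episode below 0.02 m), for 0.1 s.
At the end, for the whole second after the job is handed in: The fingers hold the carrier with its underside at least 80 mm above the slab's top, carried by nothing else, within 0.10 rad (6 degrees) of level and still (under 30 mm/s and 0.2 rad/s); the cheesecake and the jam jar stand upright on its floor; the pedal is up (z of carrier in the frame of slab above 0.11 m and angle between carrier's own z axis and vertical below 0.1 rad and linear speed of carrier below 0.03 m/s and angular speed of carrier below 0.2 rad/s and contact force between carrier and the fingers above 2 N and contact force between carrier and slab below 0.1 N and contact force between carrier and sauce_bottle below 0.1 N and contact force between carrier and drink_cup below 0.1 N and contact force between carrier and berry_tub below 0.1 N and z of cheesecake in the frame of carrier between 0 and 0.02 m and horizontal distance between each of cheesecake, jam_jar and carrier below 0.09 m and angle between each of cheesecake, jam_jar's own z axis and vertical below 0.2 rad and z of jam_jar in the frame of carrier between 0 and 0.02 m and value of joint pedal below 0.05 rad); the arm keeps its last pose, push and grip.
It fails at once if the carrier is tipped by more than 0.35 rad (angle between carrier's own z axis and vertical above 0.35 rad).
It fails at once if a bystander is pushed more than 30 mm or knocked over (distance of any of sauce_bottle, drink_cup, blue_lid, berry_tub, spatula, clamshell from where it was at the start of the episode above 0.03 m or angle between any of sauce_bottle, drink_cup's own z axis and vertical above 0.5 rad).
It also fails if it takes over 48 s, if anything falls off the work surface, if the arm or the gripper's body presses on something with over 40 N, if the wrist force passes 120 N, or if a joint passes its speed limit or range.

### The arm

A 6-joint arm with a two-finger parallel gripper is mounted at the origin on the work surface. World frame = base frame: x ahead of the robot, y to its left, z up, the work surface at z = 0. Lengths are in m, angles in rad, forces in N, time in s.
With the tool pointing down it reaches from about 0.375 to 0.975 m from the base axis. Payload 3.8 kg.
Tool frame: the origin (TCP) lies midway between the tips of the shut fingers; the grasp point (between the pads) lies 19 mm behind it; z points along the fingers, y is the line along which they close (so a half turn about z gives the same grasp; the last joint's range is limited). The gripper opens to 88 mm and grips with 3 to 60 N. Pads are 18 mm wide; open, the fingers measure 123 mm over their backs; the gripper's body (75 mm by 187 mm) begins 45 mm behind the grasp point.
Start: joints at [1.213, 0.264, 1.604, -0, 1.274, -0.037], TCP at [0.213, 0.641, 0.239] pointing down, gripper open.
Joint ranges: [-2.63, 2.63], [-0.94, 2.18], [0.31, 2.57], [-1.31, 4.45], [0, 2.66], [-2.55, 2.55]. Speed limits (rad/s): [2.57, 2.57, 3.14, 3.14, 3.14, 3.14].

### API

Orientations are given as a rotation vector (axis times angle).
In Python, from cell import manip, inverse_kinematics, cams, order gives the robot as it stands. Calls block until the motion is done:
- manip.move_pose(position, orientation): joint-space move of the TCP to a pose.
- manip.move_linear(position, rate=0.15, rot=None): straight line of the TCP; rot=None keeps the orientation; rate is the mean speed in m/s.
- manip.set_joints(angles): joint-space move.
- manip.set_gripper(opening, force=None): finger opening in m; force is the grip in N (None keeps the last); returns when the fingers have stopped.
- manip.dwell(seconds).
- inverse_kinematics(position, orientation): joint angles nearest the present ones, or None.
- manip.state(): the state.
- cams.capture(name): name is "side" or "top"; returns a dict with "image" (480x640x3 uint8, blue, green, red), "z_map" (480x640 float32, m along the optical axis (not along the pixel's ray), 0 where there is no reading), "intrinsics" (3x3 intrinsics, pixels), "position" and "orientation" of the camera in the world. Camera axes: x right, y down, z forward; pixel columns grow to the right and rows downward; lengths in m; the calibration is good to about 2 mm. A picture is of the moment at which its call begins.
A pose or a line that the arm cannot do raises manip.IKError and nothing moves.
- order.close_job(): hands the job in, once; it reports no verdict.
The state is a dict: "clock": time; "joint_pos": joint angles; "joint_velocities": joint speeds; "tau": joint torques, N m; "tool_pos": TCP position; "tcp_rot": TCP orientation; "contact_force": force on the tool from outside, world axes, zero at the start; "moment": the same for the moment, N m; "gripper_width": finger opening in m.
Only numpy, scipy, OpenCV 4.12 (cv2) and the standard library are available. Lean on these libraries where they do the work, as an engineer would, in place of code of your own. Each camera call takes 0.05 s, during which the arm holds its last target. There are 200 camera calls.

## Working session

There is one attempt and no reset: what is moved stays moved. The work goes in short steps, each a Python script; the robot and the scene stay as the last script left them, time stands still between calls to the robot, and variables do not carry over. Pictures are saved under pics/ and viewed, on a budget of 10 in all, crops included, one or two more only if the job needs it, and the job is handed in when it is done.

```bash
mkdir -p pics; cat > h.py <<'E'
import numpy as np, cv2, pickle
from scipy.spatial.transform import Rotation as R
def rot(c):
    o=np.array(c["orientation"]); 
    return o if o.shape==(3,3) else (R.from_rotvec(o).as_matrix() if o.size==3 else R.from_quat(o).as_matrix())
def cloud(c):
    K=c["intrinsics"];z=c["z_map"];v,u=np.mgrid[:480,:640]
    p=np.stack([(u-K[0,2])/K[0,0]*z,(v-K[1,2])/K[1,1]*z,z],-1)
    P=p@rot(c).T+c["position"]; P[z<=0]=np.nan; return P
def ray(c,u,v,h):
    K=c["intrinsics"];d=rot(c)@np.array([(u-K[0,2])/K[0,0],(v-K[1,2])/K[1,1],1]);p=np.array(c["position"])
    return p+d*(h-p[2])/d[2]
E
python3 - <<'E'
from cell import manip,cams
from h import *
for n in("top","side"):
    c=cams.capture(n);pickle.dump(c,open(n+".pkl","wb"));cv2.imwrite(f"pics/{n}0.png",c["image"]);print(n,c["position"],c["orientation"],c["intrinsics"])
print(manip.state())
E
```

```text
top [ 0.40362113 -0.01171783  1.73244156] [-2.17288218  2.2016766  -0.04656654] [[618.12506523   0.         318.76240553]
 [  0.         618.12506523 245.4862347 ]
 [  0.           0.           1.        ]]
side [ 0.26821061 -0.85372267  0.74730178] [-2.15901537  0.33095737 -0.14305531] [[475.05021634   0.         320.02694008]
 [  0.         475.05021634 241.61790327]
 [  0.           0.           1.        ]]
{'clock': 0.1, 'joint_pos': array([ 1.21309084e+00,  2.64678065e-01,  1.60520846e+00,  2.28859232e-05,
        1.27372157e+00, -3.68717289e-02]), 'joint_velocities': array([ 0.00104228, -0.00269306, -0.0036446 , -0.00018685,  0.00112435,
        0.00016429]), 'tau': array([ 1.29436503e-04, -5.03611171e+01, -3.58075440e+01,  7.30452547e-02,
        2.32860446e-02, -2.52612625e-05]), 'tool_pos': array([0.21262025, 0.6399681 , 0.237528  ]), 'tcp_rot': array([-5.01749451e-01, -3.10084271e+00,  3.09729981e-03]), 'contact_force': array([-0.76371744, -0.34334964, -0.28025374]), 'moment': array([ 0.01378501, -0.00718905,  0.00940137]), 'gripper_width': 0.0878540287572712}
```

View pics/top0.png

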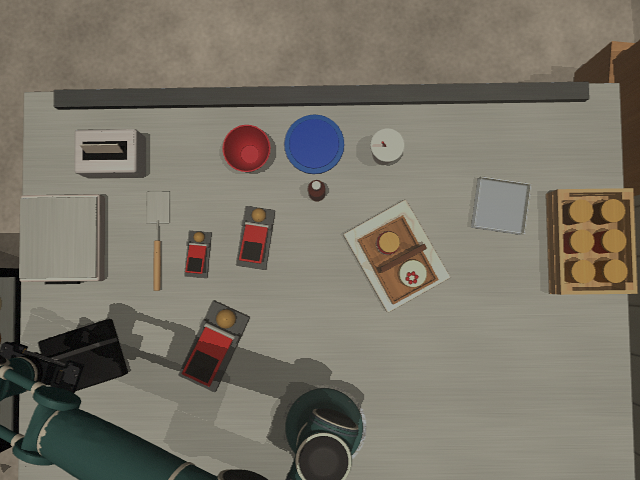

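View pics/side0.png

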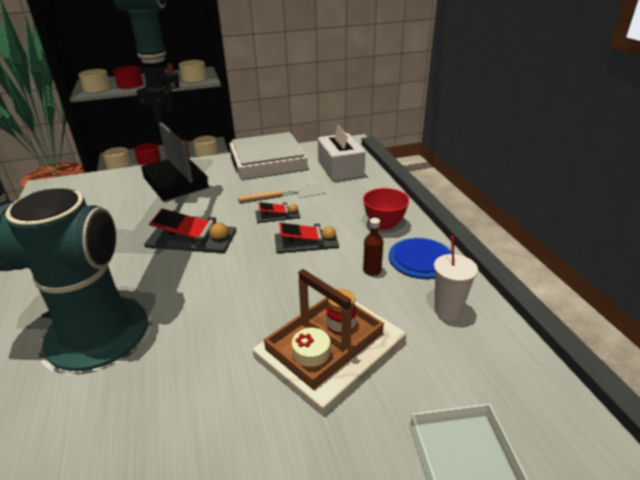

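The top view shows three pedals: small (198,254), middle (256,237) and large (215,345). 170 mm should be about 61 px, which fits the one at (256,237). The carrier bar is near (400,257), on a slab on the robot's right. Next I'll measure both and confirm them in one crop.

```bash
python3 - <<'E'
from h import *
c=pickle.load(open("top.pkl","rb"));im=c["image"];P=cloud(c);hsv=cv2.cvtColor(im,cv2.COLOR_BGR2HSV)
bl,g,r=[im[...,i].astype(int) for i in range(3)]
def big(m,box):
    x0,y0,x1,y1=box;q=np.zeros(m.shape,np.uint8);q[y0:y1,x0:x1]=m[y0:y1,x0:x1]
    n,l,s,_=cv2.connectedComponentsWithStats(q);return (l==1+np.argmax(s[1:,4])).astype(np.uint8)
def rect(m,h):
    k=cv2.findContours(m,0,2)[0];k=max(k,key=cv2.contourArea)
    w=np.array([ray(c,u,v,h)[:2] for u,v in k[:,0].astype(float)],np.float32)*1000
    return cv2.minAreaRect(w)
vis=im.copy()
def draw(m): cv2.drawContours(vis,cv2.findContours(m,0,2)[0],-1,(0,255,0),1)
for n,b in dict(small=(180,225,218,284),mid=(228,198,282,276),large=(172,292,256,400)).items():
    base=big((hsv[...,2]<95)|((r>110)&(g<90)),b); red=big((r>130)&(g<70)&(bl<70),b)
    dome=big((r-bl>40)&(g>70)&(r>110),b)
    print(n,"base",rect(base,.01)); print("  red",rect(red,.04),"dome",rect(dome,.04))
    if n=="mid":
        draw(dome);pad=big((hsv[...,2]<50),(240,235,275,268));draw(pad);print("pad",rect(pad,.05),"z",np.nanmedian(P[pad>0],0))
slab=big((hsv[...,1]<50)&(hsv[...,2]>175)&(P[...,2]>.015),(335,195,455,315));
sl=big((P[...,2]>.018),(335,195,455,315));print("slab",rect(sl,.03))
bar=big(P[...,2]>.145,(335,195,455,315));draw(bar);print("bar",rect(bar,.18),np.nanmedian(P[bar>0],0),bar.sum())
for nm,(u,v) in dict(jar=(389,242),cake=(413,272),table=(300,300)).items(): print(nm,P[v,u])
bot=big(P[...,2]>.05,(300,170,335,210));print("bottle",np.nanmedian(P[bot>0],0))
crop=np.hstack([cv2.resize(vis[195:285,220:290],(420,540),interpolation=2),cv2.resize(vis[195:315,335:455],(380,540),interpolation=2)])
cv2.imwrite("pics/crop1.png",crop)
E
```

```text
small base ((479.907470703125, 347.5394287109375), (66.03460693359375, 129.06790161132812), 85.69630432128906)
  red ((465.56011962890625, 349.1861877441406), (45.18926239013672, 76.11891174316406), 81.69762420654297) dome ((525.0807495117188, 340.9620361328125), (22.197336196899414, 22.062776565551758), 89.21977233886719)
mid base ((524.2978515625, 186.61993408203125), (87.110595703125, 169.9548797607422), 80.54077911376953)
  red ((505.5979309082031, 190.45513916015625), (59.97941207885742, 100.53650665283203), 78.92170715332031) dome ((584.234619140625, 175.89700317382812), (33.31938934326172, 31.139842987060547), 44.325050354003906)
pad ((485.3977966308594, 192.3531036376953), (47.49824523925781, 47.09526824951172), 79.80057525634766) z [0.4843974  0.19386891 0.04860875]
large base ((225.61846923828125, 304.9066162109375), (250.51156616210938, 230.4860076904297), 0.01728084869682789)
  red ((244.85366821289062, 294.89019775390625), (80.67012023925781, 40.05101013183594), 64.81478881835938) dome ((299.1661682128906, 267.80267333984375), (44.11266326904297, 42.44736862182617), 63.021240234375)
slab ((467.9044494628906, -203.0686798095703), (249.2550048828125, 199.9939422607422), 28.56389045715332)
bar ((455.81689453125, -202.08421325683594), (14.560587882995605, 130.5555877685547), 27.59670639038086) [ 0.45533566 -0.20330298  0.1789626 ] 297
jar [ 0.49978061 -0.17604267  0.11375237]
cake [ 0.42076545 -0.24132386  0.08365159]
table [3.47551479e-01 6.38658424e-02 3.37871471e-05]
bottle [0.6407738  0.01355051 0.10140736]
```

View pics/crop1.png

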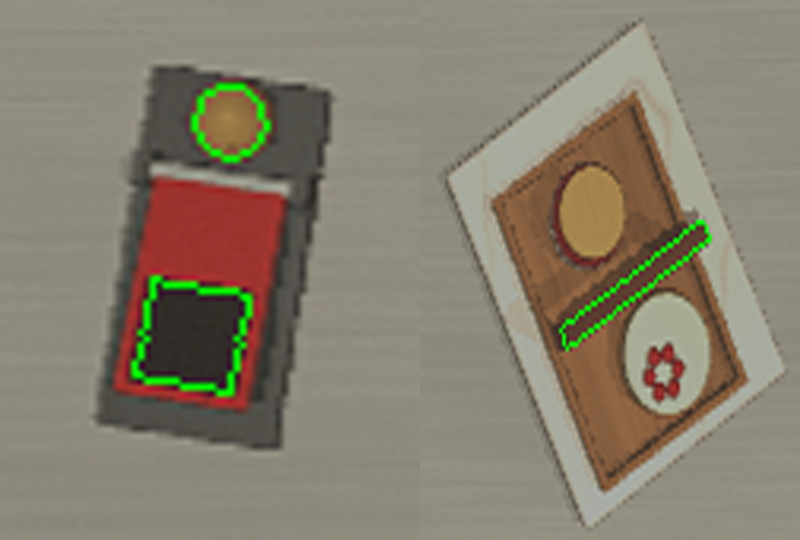

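The crop confirms the middle pedal: base 170×87 mm, pad at world (0.485, 0.192, 0.049). The carrier bar measures 14.6×130 mm, centred at (0.4555, -0.2025), with its top at 0.179 m against 0.18 m expected. I'll press the pedal now.

```bash
cat >> h.py <<'E'
from cell import inverse_kinematics
def down(theta,p):
    "tool z down, tool y along world angle theta (mod pi); choose the half turn with smaller wrist angle"
    best=None
    for t in(theta,theta+np.pi):
        y=np.array([np.cos(t),np.sin(t),0]);z=np.array([0,0,-1.]);o=R.from_matrix(np.c_[np.cross(y,z),y,z]).as_rotvec()
        q=inverse_kinematics(p,o)
        if q is not None and(best is None or abs(q[5])<abs(best[1][5])): best=(o,q)
    return best
E
python3 - <<'E'
from cell import manip,cams
from h import *
s=manip.state();p=s["tool_pos"]
manip.set_gripper(0.0,20)
t=[.485,.1925,.12];o,q=down(np.radians(80.5),t);print(q)
t2=[.485,.1925,.20];manip.move_pose(t2,o)
manip.move_linear([.485,.1925,.062],rate=.12)
f0=np.array(manip.state()["contact_force"])
for z in np.arange(.052,.0215,-.003):
    manip.move_linear([.485,.1925,z],rate=.06)
    s=manip.state();f=s["contact_force"]-f0;print(round(z,3),s["tool_pos"].round(4),f.round(1),round(s["clock"],2))
    if f[2]>14: break
c=cams.capture("side");cv2.imwrite("pics/press.png",cv2.resize(c["image"][190:270,240:360],(720,480),interpolation=2))
manip.dwell(.6);print(manip.state()["contact_force"]-f0)
manip.move_linear([.485,.1925,.2],rate=.15);manip.dwell(.2)
c=cams.capture("top");pickle.dump(c,open("top2.pkl","wb"));print(manip.state()["clock"],f0)
E
```

```text
[ 0.33010031  0.08240074  2.04807199  0.          1.01111992 -1.07488974]
0.052 [0.4854 0.1925 0.0522] [1.3 0.4 1.7] 4.92
0.049 [0.4854 0.1927 0.0492] [-0.1  0.5  1.3] 5.17
0.046 [0.4851 0.1927 0.046 ] [1.  0.7 2.9] 5.42
0.043 [0.485  0.1926 0.0429] [0.  2.8 3.4] 5.67
0.04 [0.4849 0.1926 0.0399] [-0.8  2.2  4.4] 5.92
0.037 [0.4849 0.1926 0.037 ] [-0.8  3.2  3.3] 6.17
0.034 [0.4848 0.1926 0.0341] [-1.6  3.4  4.1] 6.42
0.031 [0.4848 0.1926 0.0311] [-1.7  2.4  4.8] 6.67
0.028 [0.4849 0.1926 0.03  ] [-8.2  1.3 18.8] 6.92
[-7.43072358  1.29863705 18.94985434]
9.1167 [-0.06728447 -0.55957224  0.38138702]
```

View pics/press.png

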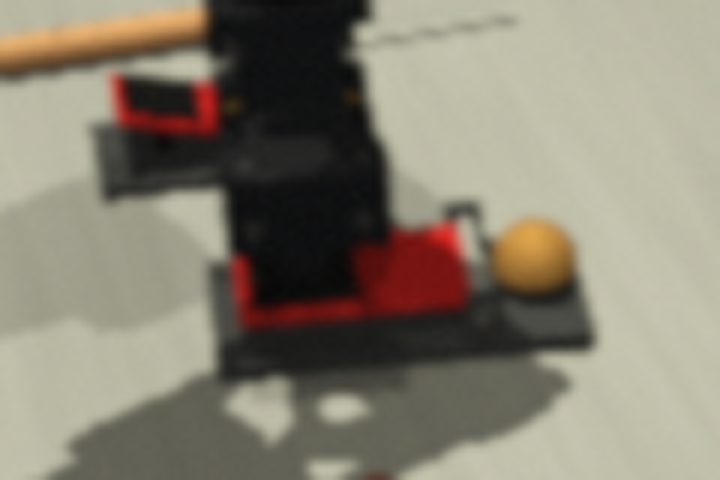

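The crop shows the pedal level at its stop: the tool stopped hard at z=0.030 with 19 N and stayed there about 0.8 s. Next is the carrier, approaching and gripping before a small lift.

```bash
python3 - <<'E'
from cell import manip,cams
from h import *
c=pickle.load(open("top2.pkl","rb"))
x,y=.4555,-.2025
o,q=down(np.radians(28.2),[x,y,.2]);print(q)
manip.move_linear([.485,.1925,.28],rate=.2)
manip.move_pose([x,y,.28],o)
manip.set_gripper(.07,50)
manip.move_linear([x,y,.152],rate=.1)
f0=manip.state()["contact_force"]
c=cams.capture("side");a=c["image"]
manip.set_gripper(0,50);s=manip.state();print(s["gripper_width"],s["contact_force"]-f0,s["moment"],s["clock"])
c=cams.capture("side");b=c["image"]
manip.move_linear([x,y,.172],rate=.04);manip.dwell(.3)
s=manip.state();print(s["gripper_width"],s["contact_force"]-f0,s["tool_pos"],s["clock"])
c=cams.capture("side");d=c["image"]
k=lambda i:i[255:415,230:420]
cv2.imwrite("pics/grip.png",cv2.resize(np.hstack([k(b),k(d)]),(760,320),interpolation=2))
E
```

```text
[-0.4682984  -0.04408368  2.01728148  0.          1.16839486 -0.96048125]
0.013392046453674512 [ 2.59528193  0.52716307 -0.72942662] [ 0.03686108 -0.29892164 -0.00875981] 14.6083
0.013144747425720723 [-1.43614209 -0.5215232  -7.12904934] [ 0.45532871 -0.20242099  0.17172638] 15.6083
```

View pics/grip.png

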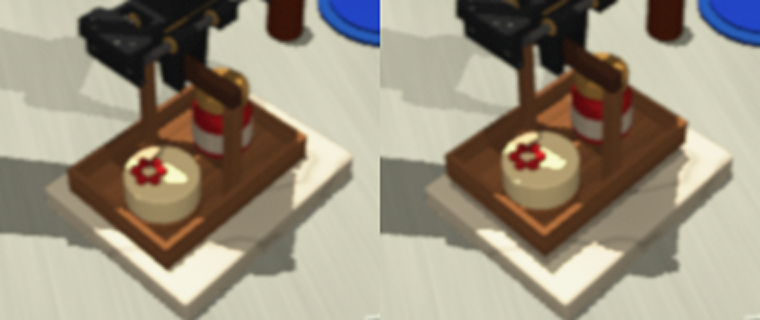

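The carrier is lifted 2 cm, with a 13 mm grip width and a load of about 7 N. It looks level and both desserts are standing. I'll raise it to 12 cm and check.

```bash
python3 - <<'E'
from cell import manip,cams
from h import *
x,y=.4555,-.2025
manip.move_linear([x,y,.275],rate=.06);manip.dwell(.8)
s=manip.state();print(s["gripper_width"],s["contact_force"],s["tool_pos"],np.abs(s["joint_velocities"]).max(),s["clock"])
c=cams.capture("side");P=cloud(c);im=c["image"];hsv=cv2.cvtColor(im,cv2.COLOR_BGR2HSV)
# brown points of the carrier: rim-top and floor planes
u=np.array([np.cos(np.radians(28.2)),np.sin(np.radians(28.2))]);q=P[...,:2]-[x,y];a=q@u;b=q@[-u[1],u[0]]
ok=(P[...,2]>.10)&(P[...,2]<.24)
m=ok&(abs(a)<.09)&(abs(b)<.045)&(hsv[...,0]<20)&(hsv[...,1]>90)&(hsv[...,2]<170)&(P[...,2]<.175)
h=P[m][:,2];med=np.percentile(h,30);m2=m&(abs(P[...,2]-med)<.012)
A=np.c_[a[m2],b[m2],np.ones(m2.sum())];z=P[m2][:,2]
for _ in range(5):
    k=np.linalg.lstsq(A,z,rcond=None)[0];i=abs(A@k-z)<.004;A,z=A[i],z[i]
print("floor z, slopes",k[2],k[:2],len(z))
cv2.imwrite("pics/up.png",np.hstack([im[180:420,120:460],]).repeat(2,0).repeat(2,1))
t=cams.capture("top");Pt=cloud(t)
print("pedal pad",np.nanmedian(Pt[248:258,246:256].reshape(-1,3),0))
E
```

```text
0.013345303458141767 [-0.46352248  0.60868613 -5.91727409] [ 0.45549914 -0.20250278  0.27500657] 0.001513957455523235 18.325
floor z, slopes 0.16174098347082122 [-5.60223677e-03 -7.45016163e-05] 607
pedal pad [0.47999488 0.19522411 0.05062608]
```

View pics/up.png

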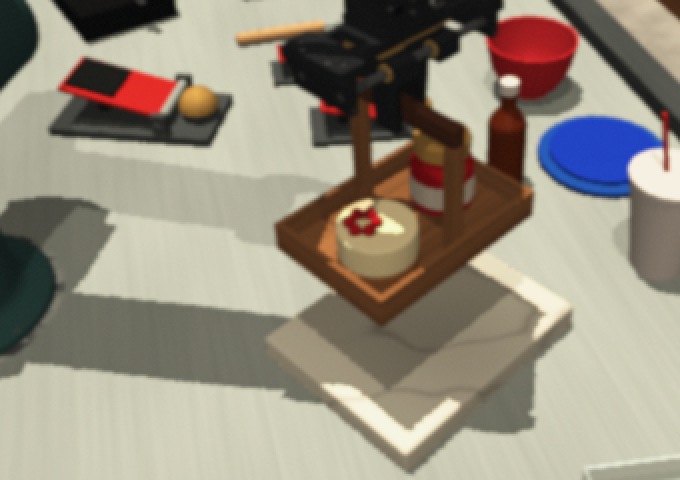

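The carrier is about 123 mm above the slab and level (floor slope under 0.01 rad). Both desserts are standing, the pedal pad is back at 0.051 m, and the arm is still. I'm handing in.

```bash
python3 -c "
from cell import manip,order
order.close_job();s=manip.state();print(s['clock'],s['gripper_width'],s['tool_pos'])"
```

```text
the job is handed in; nothing more can be done
the job is handed in; nothing more can be done
```

The job is handed in, at about 19 s on the robot's clock; the hand-in reports no verdict.

- **Pedal:** I pressed the middle-sized pedal (base measured 170 × 87 mm) to its hard stop, at z = 0.030 m with about 19 N. I held it there roughly 0.8 s and let it up. A later depth reading put the pad at 0.051 m, so it is back at rest.
- **Carrier:** I gripped the handle bar with 50 N and lifted straight up about 123 mm. The floor measured z = 0.162 m with a slope under 0.01 rad. The joints were still, the grip width stayed at about 13 mm, and the wrist carried 6–7 N.
- **Load and bystanders:** In the last side picture the cheesecake and jam jar stand upright in their bays. The bystanders in view look undisturbed; I did not measure their positions again.

No check failed. The grip width read 13.3 mm against the 14 mm bar, a small difference that does not affect the hold.

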